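# Present the turned ball to the lathe's cup chuck on its carrying tray

## Task

Move the turned ball from the rest board into the ring pocket of the carrying tray, standing on the bench, and let go of it; then pick the tray up by its fin and carry it level, with the ball loose in its pocket, to the lathe. Finish while holding the tray there, still and level in the gripper, its pocket end pointing into the cup chuck: the ball is on the spindle axis (in line with the middle of the cup, at its height), with about one ball's width of air between the ball and the cup's mouth. Do not drop the ball or tip the tray, do not knock against the lathe, and leave everything else where it is.

Things in the scene. Friction and masses are not known exactly. Their poses are not given: they have to be found in the camera images.
- ball_center (a point): centre of the turned wooden ball, plain pale wood, 44 mm diameter, about 31 g, rolls freely. At the start it sits in one of the three rings of the rest board, its centre 34 mm above the bench
- tray: loose pale wooden carrying tray: flat board 190 (x) by 90 (y) by 8 mm thick, about 0.16 kg. Origin at the centre of its underside, z up. An upright grip fin stands in its middle. At x = +65 mm is the ball pocket, a low darker ring (26 mm inner, 40 mm outer diameter, 4 mm high); the ball rolls out if tipped some 30 degrees. At x = -65 mm is a flat dark pad 50 x 60 mm, 6 mm high
- tray_handle (a point): point in the tray's fin at which to grip it, 58 mm above the tray's underside, over its middle. The fin is 40 mm long (tray x), 14 mm thick (tray y), its top 80 mm above the underside; take it from above with the fingers closing along the tray's y
- tray_seat (a point): where the ball's centre is when it lies in the tray's pocket: 65 mm along the tray's +x, 30 mm above its underside (22 mm above the board)
- rest: fixed dark wooden rest board 280 mm (x) by 70 mm (y), 12 mm thick; origin at the centre of its underside. Three rings 4 mm high (26 mm inner diameter) on top, at x = -90, 0 and +90 mm, hold the ball, the door knob and the finial, in any order
- lathe: fixed white short-bed lathe. Origin on the bench below the mouth of its steel cup chuck. The spindle axis is level, along y, 200 mm above the bench. White headstock 160 mm wide (x), from y = 90 to 280 mm, 285 mm high. A bed 170 mm wide and 70 mm high runs below the chuck and out to y = -130 mm
- cup_mouth (a point): centre of the round mouth of the cup chuck, on the spindle axis, 200 mm above the bench; its axes are those of lathe. The chuck (80 mm outer, 64 mm inner diameter, 50 mm long, hollow 38 mm deep) opens towards -y
- doorknob: bystander: turned wooden door knob, 44 mm across, 42 mm tall, standing on its 22 mm foot in one of the rest's rings; origin at the centre of its underside
- finial: bystander: turned wooden pointed finial, 34 mm across, 55 mm tall, standing in one of the rest's rings; origin at the centre of its underside
- gouge: bystander: turning tool with wooden handle and steel shank, 260 mm long, lying on the bench; origin near its middle
- wax_tin: bystander: closed flat aluminium tin, 68 mm across, 28 mm tall; origin at the centre of its underside
- offcut: bystander: wood offcut 60 x 45 x 30 mm lying on the bench; origin at the centre of its underside
- finish: bystander: amber bottle, 60 mm across, 150 mm tall, standing; origin at the centre of its underside
- sanding_block: bystander: cork block 100 x 60 x 35 mm; origin at the centre of its underside
- ball: the same turned ball as a body; its origin is a point on its surface and turns with it, so use ball_center
Not all that is in view belongs to the job. Leave any black or pink look-alike of the ball alone.

How it is judged:
By the outcome, as a careful person would: the job done as asked, in the order asked, and still so for the second after the job is handed in, while the arm keeps its last pose, push and grip.
It also fails if it takes over 58 s, if anything falls off the work surface, if the arm or the gripper's body presses on something with over 40 N, if the wrist force passes 120 N, or if a joint passes its speed limit or range.

## Robot

A 6-joint arm with a two-finger parallel gripper is mounted at the origin on the work surface. World frame = base frame: x ahead of the robot, y to its left, z up, the work surface at z = 0. Lengths are in m, angles in degrees, forces in N, time in s.
With the tool pointing down it reaches from about 0.375 to 0.9 m from the base axis. Payload 3.1 kg.
Tool frame: the origin (TCP) lies at the very end of the fingers, on their centre line; the grasp point (between the pads) lies env.pinch_z behind it (env.pinch_z is the distance from the TCP to the grasp point, in m); z points along the fingers, y is the line along which they close (so a half turn about z gives the same grasp; the last joint's range is limited). The gripper opens to 85 mm and grips with 20 to 120 N. Pads are 22 mm wide; open, the fingers measure 114 mm over their backs; the gripper's body (76 mm by 85 mm) begins 54 mm behind the grasp point. The pads swing forward as they close: fully open they stand 13 mm farther back than shut.
Start: joints at [-75.831, 30.224, 82.088, -0, 67.689, -10.227], TCP at [0.258, -0.569, 0.231] pointing down, gripper open.
Joint ranges: [-176.69, 176.69], [-43.24, 126.21], [12.49, 139.97], [-82, 262], [0, 151.66], [-163.58, 163.58]. Speed limits (degrees/s): [159.86, 159.86, 180, 180, 180, 180].

## Interface

Orientations are given as [roll, pitch, yaw] about the fixed x, y, z axes, in that order (R = Rz(yaw) Ry(pitch) Rx(roll)).
In Python, from cell import env gives the robot as it stands. The module is installed in compiled form; this text tells all that it offers.
- The arm moves only by the shell command python3 -m crank 'ROWS' [FORCE]. ROWS is JSON, a list that holds one entry, the list of rows, each a list of 5 numbers: the closure, from 0 (fully open) to 1 (shut), then the shift along the world's x, y, z in m, then the turn about the world's z in degrees. In form: [[[fingers, tx, ty, tz, turn], ...]]. A call has exactly 5 rows; each row shifts and turns the commanded pose from where the row before left it; what a row does not reach is not made up. A row lasts 1/8 s, in which the tool goes at most 62.5 mm and 10.7 degrees, less where a joint would pass 70% of its speed; a pose out of reach is approached as far as the arm can. A call with a gripper value outside its range is refused whole. The fingers move at their own pace and stop on an object; FORCE is the grip in N (left out, the last holds). Time passes only in rows, so rows that do not move let the fingers close, or fill a call up. It gives the time, the measured TCP pose, the force, the opening and the grip force at its end, in the units of the state.
- env.sense(): the state, without advancing time (a new reading comes with each control period).
- env.capture(name): name is "scene" or "top" or "wrist"; returns a dict with "image" (384x512x3 uint8, red, green, blue), "range_z" (384x512 float32, m along the optical axis (not along the pixel's ray), 0 where there is no reading), "mtx" (3x3 intrinsics, pixels), "T" (4x4, takes a point from camera to world coordinates). Camera axes: x right, y down, z forward; pixel columns grow to the right and rows downward; lengths in m; the calibration is good to about 2 mm. A picture is of the moment at which its call begins.
- env.finish_job(): hands the job in; it is judged then, once.
Trained networks look in a picture, given as the dict that the camera call returned (one of the last four; its "shot" number tells which), for a name from the list of things; names that differ only in an ending like _2 or _b are one class to them, and where a whole thing is asked for, a point or a joint stands for the part that bears it (a point fixed in the world has none). Each returns a list of dicts, best first, with "confidence" (0 to 1); they miss things now and then, are a little off and sometimes report something else, mostly with a low value. They report only what shows in the picture. A call takes as long as a camera call. They do not tell look-alikes from the thing itself.
- env.trace(picture, target): "region" (384x512 bool, what is visible of it) and "bbox" ([centre column, centre row, width, height] in pixels, round what is visible of it).
- env.mark_of(picture, target): "at" ([column, row] in pixels: a listed point, or the origin of a listed thing).
The state is a dict: "time_s": time; "q": joint angles; "qd": joint speeds; "joint_efforts": joint torques, N m; "position": TCP position; "tcp_rot": TCP orientation; "ft_force": force on the tool from outside, world axes, zero at the start; "torque": the same for the moment, N m; "opening": finger opening in m; "finger_force": force on a finger pad.
Only numpy, scipy, OpenCV 4.12 (cv2) and the standard library are available. Lean on these libraries where they do the work, as an engineer would, in place of code of your own. Each camera call takes 0.05 s, during which the arm holds its last target. There are 200 camera calls.

## Working session

There is one attempt and no reset: what is moved stays moved. The work goes in short steps, Python scripts to look and compute and a shell command to move; the robot and the scene stay as the last step left them, time stands still between calls to the robot, and variables do not carry over. Pictures are saved under pics/ and viewed, at most 10 in all, crops included, and the job is handed in when it is done.

```bash
mkdir -p pics
cat > h.py <<'E'
import numpy as np, cv2
from cell import env
def px2w(c,u,v,z=None):
    K,T=c["mtx"],c["T"]
    d=np.array([(u-K[0,2])/K[0,0],(v-K[1,2])/K[1,1],1.0])
    if z is None:
        r=c["range_z"][int(round(v)),int(round(u))]
        return (T@np.r_[d*r,1])[:3]
    w=T[:3,:3]@d; o=T[:3,3]
    return o+w*(z-o[2])/w[2]
def ray(c,u,v):
    K,T=c["mtx"],c["T"]
    d=T[:3,:3]@np.array([(u-K[0,2])/K[0,0],(v-K[1,2])/K[1,1],1.0])
    return T[:3,3],d/np.linalg.norm(d)
def tri(rs):
    A=sum(np.eye(3)-np.outer(d,d) for o,d in rs); b=sum((np.eye(3)-np.outer(d,d))@o for o,d in rs)
    return np.linalg.solve(A,b)
def save(c,n): cv2.imwrite("pics/"+n,c["image"][:,:,::-1])
E
python3 - <<'E'
from h import *
np.set_printoptions(precision=4,suppress=True)
print(env.pinch_z, env.sense())
cs={n:env.capture(n) for n in("scene","top","wrist")}
save(cs["scene"],"s0.png");save(cs["top"],"t0.png")
print({n:(c["T"][:3,3]) for n,c in cs.items()})
for t in ["ball_center","tray","tray_handle","tray_seat","rest","lathe","cup_mouth","doorknob","finial"]:
    for n in("scene","top","wrist"):
        for m in env.mark_of(cs[n],t)[:3]:
            u,v=m["at"]
            try: p=px2w(cs[n],u,v)
            except Exception as e: p=None
            print(t,n,np.round(m["at"],1),round(m["confidence"],2),p)
E
```

```text
0.0187 {'time_s': 0.0, 'q': array([-75.8313,  30.2802,  82.1582,   0.0001,  67.6876, -10.2258]), 'qd': array([-0.178 ,  0.0001, -0.1088,  0.0052,  0.0383, -0.0185]), 'joint_efforts': array([ -0.0011, -44.2355, -17.8023,  -0.0002,   0.0083,  -0.    ]), 'position': array([ 0.258 , -0.5685,  0.2303]), 'tcp_rot': array([-179.876 ,   -0.0224,   24.3944]), 'ft_force': array([-0.0265, -0.7362,  0.1193]), 'torque': array([-0.0377,  0.002 ,  0.0044]), 'finger_force': 0.0, 'opening': 0.08559373069332343}
{'scene': array([ 1.3614, -0.5858,  0.9004]), 'top': array([ 0.41  , -0.0064,  1.0859]), 'wrist': array([ 0.3346, -0.5344,  0.3733])}
ball_center scene [314.8 262.2] 0.74 [0.8074 0.0299 0.0275]
ball_center scene [234.  245.9] 0.67 [ 0.6209 -0.1112  0.0293]
ball_center scene [269.1 236.8] 0.66 [ 0.6691 -0.0207  0.0488]
ball_center top [249.7 121.7] 0.62 [0.7911 0.038  0.0441]
ball_center top [300.6 152.8] 0.53 [ 0.6866 -0.1151  0.0418]
ball_center top [295.2 180.6] 0.44 [ 0.6007 -0.0947  0.0426]
tray scene [173.8 247.6] 0.55 [ 0.511  -0.2482  0.0191]
tray top [344.  213.2] 0.64 [ 0.4943 -0.2263
[... 614 characters left out ...]
3439 0.0515]
cup_mouth scene [347. 139.] 0.9 [0.5724 0.381  0.1814]
cup_mouth scene [101.5 239.6] 0.74 [ 0.3667 -0.4062  0.0343]
cup_mouth scene [271.2 242.2] 0.32 [ 0.6833 -0.0243  0.0404]
cup_mouth top [125.8 173.2] 0.81 [0.6132 0.3704 0.1708]
cup_mouth top [402.5 263. ] 0.26 [ 0.3475 -0.3963  0.0344]
doorknob scene [255.  227.8] 0.65 [ 0.5882 -0.0107  0.0197]
doorknob scene [187.8 230.1] 0.61 [ 0.4596 -0.1731  0.008 ]
doorknob top [263.8 193.5] 0.56 [0.5631 0.0013 0.0518]
doorknob top [264.2 218.3] 0.53 [0.488  0.0023 0.0659]
doorknob top [345.1 214.8] 0.48 [ 0.4953 -0.2448  0.01  ]
finial scene [241.3 212.2] 0.65 [0.4991 0.0017 0.0158]
finial top [262.6 218.1] 0.61 [0.4886 0.0069 0.067 ]
```

Run:
```python
import cv2
a=cv2.imread("pics/s0.png");b=cv2.imread("pics/t0.png")
cv2.imwrite("pics/s0b.png",cv2.resize(a[80:360,60:460],(800,560),interpolation=cv2.INTER_CUBIC))
cv2.imwrite("pics/t0b.png",cv2.resize(b[80:330,60:460],(800,500),interpolation=cv2.INTER_CUBIC))
```

```text
(no output)
```

View pics/s0b.png

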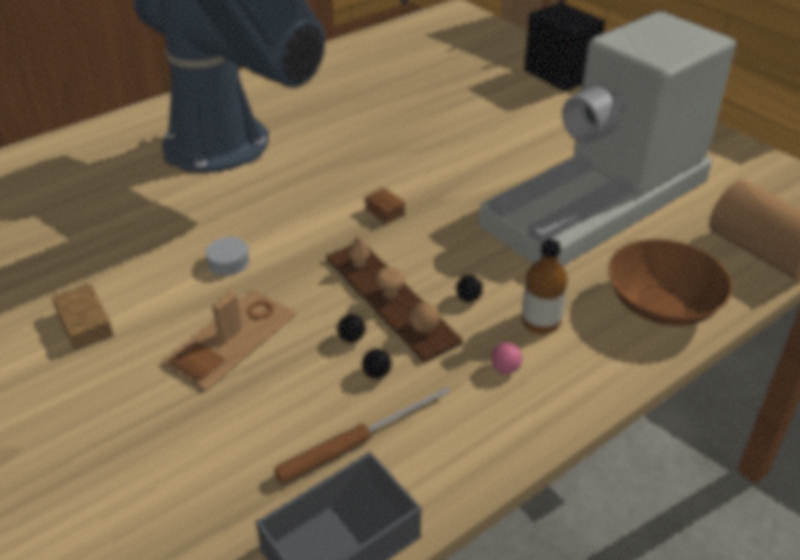

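View pics/t0b.png

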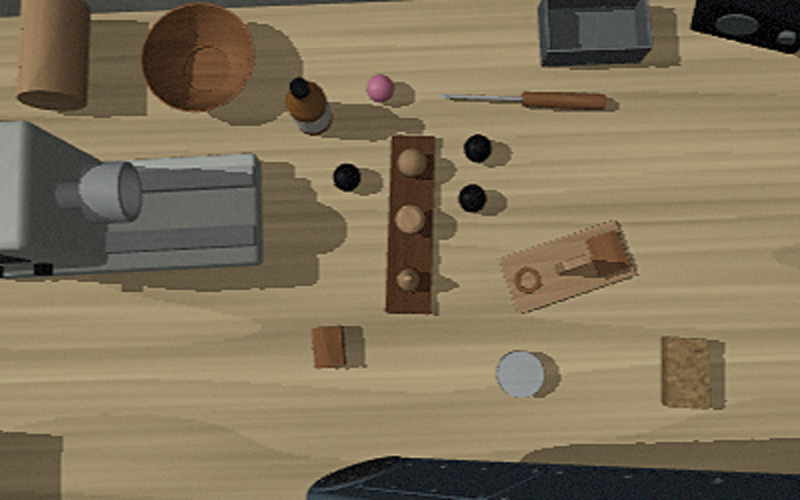

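The rest board holds three objects. In the zoomed top view they are at (412,162), (410,219) and (408,279). The third is the finial. The first and second are the ball and the door knob in some order. There are three black look-alikes at (478,148), (472,198) and (347,177), and a pink one at (380,88). I'll enlarge the board to tell the ball from the knob.

Run:
```python
import cv2
a=cv2.imread("pics/s0.png");b=cv2.imread("pics/t0.png")
A=cv2.resize(a[190:270,215:305],(450,400),interpolation=cv2.INTER_CUBIC)
B=cv2.resize(b[140:240,230:310],(320,400),interpolation=cv2.INTER_CUBIC)
cv2.imwrite("pics/crop.png",cv2.hconcat([A,B]))
from h import *
np.set_printoptions(precision=4,suppress=True)
c=env.capture("top")
for u,v in [(266,161),(265,189.5),(264,219),(299,154),(296,179),(233.5,168.5),(215,125),(318,248)]:
    print(u,v,px2w(c,u,v))
# height profile across objects
T,K,R=c["T"],c["mtx"],c["range_z"]
vv,uu=np.mgrid[0:384,0:512]
P=np.stack([(uu-K[0,2])/K[0,0]*R,(vv-K[1,2])/K[1,1]*R,R],-1)@T[:3,:3].T+T[:3,3]
print((P[150:202,265,[0,2]]*1000).round().T)
```

```text
266 161 [ 0.6612 -0.0085  0.0565]
265 189.5 [ 0.5749 -0.0027  0.0529]
264 219 [0.4859 0.003  0.067 ]
299 154 [ 0.6839 -0.1104  0.0385]
296 179 [ 0.6053 -0.0972  0.0439]
233.5 168.5 [0.6438 0.091  0.0463]
215 125 [0.756  0.1346 0.1237]
318 248 [ 0.3974 -0.1577  0.0037]
[[ 707.  704.  700.  698.  685.  681.  678.  674.  410.  668.  665.  662.
   658.  656.  653.  651.  648.  646.  650.  647.  644.  640.  637.  634.
   631.  627.  625.  622.  618.  614.  611.  608.  605.  594.  591.  588.
   585.  582.  579.  576.  573.  570.  567.  564.  562.  559.  556.  558.
   555.  552.  549.  546.]
 [  16.   15.   15.   11.   48.   50.   51.   53. 1086.   53.   55.   54.
    56.   53.   52.   48.   48.   41.   12.    9.   11.   11.    9.   11.
     9.   12.    8.    9.   10.   13.   12.   13.   12.   55.   57.   54.
    57.   55.   53.   57.   53.   53.   54.   54.   51.   49.   48.   15.
    13.   11.    9.    9.]]
```

View pics/crop.png

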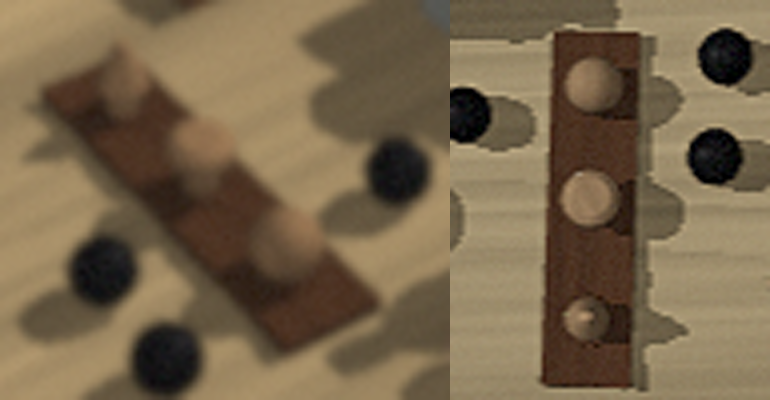

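The right-hand crop shows a plain sphere at the far end (full top image (266,161), scene image (272,239)). The middle object has a neck and foot in the scene view and a flat rim from above, so it is the door knob. The near one is pointed, so it is the finial. The far object is therefore the ball: it is pale and its top is at 56 mm. Next I'll triangulate.

Run:
```python
from h import *
np.set_printoptions(precision=4,suppress=True)
s,t=env.capture("scene"),env.capture("top")
def near(c,l,p): return min(l,key=lambda m:np.hypot(*(np.array(m)-p))) if l else None
for tgt,ps,pt in [("ball_center",(272,239),(266,161)),("tray_handle",(175,232),(348,210)),("tray_seat",(189,232),(323,220)),("cup_mouth",(347,139),(126,173))]:
    a=near(s,[m["at"] for m in env.mark_of(s,tgt)],ps); b=near(t,[m["at"] for m in env.mark_of(t,tgt)],pt)
    p=tri([ray(s,*a),ray(t,*b)]); print(tgt,a,b,p)
    for c in(s,t):
        for m in env.trace(c,tgt)[:4]: print("   ",m["confidence"],m["bbox"],m["region"].sum())
def cloud(c):
    T,K,R=c["T"],c["mtx"],c["range_z"]; vv,uu=np.mgrid[0:384,0:512]
    return np.stack([(uu-K[0,2])/K[0,0]*R,(vv-K[1,2])/K[1,1]*R,R],-1)@T[:3,:3].T+T[:3,3]
P=cloud(t)
# ball sphere fit
from scipy.optimize import least_squares
for c in(t,s):
    Q=cloud(c).reshape(-1,3); Q=Q[(np.linalg.norm(Q-[.663,-.008,.034],axis=1)<.035)&(Q[:,2]>.024)]
    f=least_squares(lambda x:np.linalg.norm(Q-x,axis=1)-.022,[.663,-.008,.034],loss="soft_l1",f_scale=.002); print("sphere",len(Q),f.x)
# tray rect via region
for nm in("tray","rest","lathe"):
  for c,n in((t,"top"),(s,"scene")):
    r=env.trace(c,nm)
    if not r: continue
    Q=cloud(c)[r[0]["region"]]
    print(nm,n,r[0]["confidence"],r[0]["bbox"],len(Q))
    if nm=="tray":
        B=Q[(Q[:,2]>-.002)&(Q[:,2]<.02)][:,:2]
        print(cv2.minAreaRect((B*1000).astype(np.float32)))
        F=Q[(Q[:,2]>.07)&(Q[:,2]<.09)]; print("fin top",len(F),np.median(F,0),cv2.minAreaRect((F[:,:2]*1000).astype(np.float32)) if len(F)>3 else 0)
    if nm=="rest": print(cv2.minAreaRect((Q[Q[:,2]<.02][:,:2]*1000).astype(np.float32)))
    if nm=="lathe":
        B=Q[(Q[:,2]>.05)&(Q[:,2]<.08)][:,:2]; print("bed",cv2.minAreaRect((B*1000).astype(np.float32)))
        H=Q[Q[:,2]>.27]; print("head",len(H),cv2.minAreaRect((H[:,:2]*1000).astype(np.float32)) if len(H)>3 else 0)
        np.save(n+"_lathe.npy",Q)
```

```text
ball_center [270.2, 236.2] [266.7, 161.4] [ 0.6632 -0.0111  0.0413]
    0.76 [272.4, 238.1, 13.4, 14.1] 168
    0.71 [315.5, 260.6, 11.8, 11.2] 168
    0.62 [248.6, 259.9, 15.4, 17.7] 197
    0.6 [235.4, 245.9, 10.8, 15.0] 159
    0.72 [233.2, 171.3, 13.2, 11.6] 138
    0.67 [298.6, 179.8, 13.6, 12.6] 147
    0.66 [248.4, 125.4, 11.7, 18.5] 143
    0.6 [299.6, 153.9, 11.1, 11.9] 143
tray_handle [173.5, 233.5] [348.3, 212.4] [ 0.4993 -0.2402  0.0619]
    0.76 [174.4, 250.1, 63.7, 54.4] 1613
    0.83 [344.0, 212.8, 65.4, 43.9] 1900
    0.56 [324.8, 132.1, 73.3, 10.4] 325
tray_seat [188.6, 231.2] [321.7, 217.3] [ 0.4858 -0.1763  0.0247]
    0.58 [172.6, 252.8, 66.1, 45.4] 1501
    0.63 [345.6, 214.9, 70.1, 47.2] 1814
cup_mouth [346.3, 137.6] [126.9, 172.8] [0.6019 0.3459 0.2147]
    0.63 [363.0, 149.7, 128.7, 119.3] 8387
    0.97 [95.9, 180.4, 190.2, 76.4] 12309
sphere 160 [ 0.6673 -0.0087  0.0343]
sphere 173 [ 0.6674 -0.0085  0.0329]
tray scene 0.98 [173.0, 250.2, 68.0, 50.7] 1653
((486.8348083496094, -242.19744873046875), (125.2645034790039, 199.08058166503906), 17.352392196655273)
fi
[... 255 characters left out ...]
0078125), 86.38292694091797)
rest scene 0.69 [256.2, 235.0, 71.9, 58.8] 1196
((572.2830810546875, 1.2557601928710938), (82.5565414428711, 294.300048828125), 86.4750747680664)
lathe top 0.9 [95.4, 181.4, 190.8, 81.1] 12403
bed ((598.76123046875, 420.48138427734375), (165.6750946044922, 383.72479248046875), 1.6399357318878174)
head 5020 ((557.7637329101562, 311.451904296875), (675.7257080078125, 186.53372192382812), 80.49256134033203)
lathe scene 0.74 [364.6, 147.9, 129.4, 126.0] 8692
bed ((558.6536865234375, 523.9138793945312), (302.0987548828125, 626.5470581054688), 25.45781135559082)
head 1433 ((905.8023071289062, -0.91552734375), (218.57269287109375, 1466.582275390625), 29.436508178710938)
```

```bash
python3 -m crank '[[[0,0.025,0.024,0.004,8.3],[0,0.025,0.024,0.004,8.3],[0,0.025,0.024,0.004,8.3],[0,0.025,0.024,0.004,8.3],[0,0.025,0.024,0.004,8.3]]]' 40
python3 -m crank '[[[0,0.025,0.024,0.004,8.3],[0,0.025,0.024,0.004,8.3],[0,0.025,0.024,0.004,8.3],[0,0.025,0.024,0.004,8.3],[0,0,0,0,0]]]'
cat >> h.py <<'E'
def cloud(c):
    T,K,R=c["T"],c["mtx"],c["range_z"]; vv,uu=np.mgrid[0:384,0:512]
    return np.stack([(uu-K[0,2])/K[0,0]*R,(vv-K[1,2])/K[1,1]*R,R],-1)@T[:3,:3].T+T[:3,3]
def rect(B): return cv2.minAreaRect((np.asarray(B)[:,:2]*1000).astype(np.float32))
E
cat > tray.py <<'E'
from h import *
import sys
np.set_printoptions(precision=4,suppress=True)
print(env.sense()["position"],env.sense()["tcp_rot"])
c=env.capture("wrist"); save(c,sys.argv[1])
print(c["T"][:3,3])
for n in("tray","tray_handle","tray_seat"):
    for m in env.mark_of(c,n)[:2]: 
        z={"tray":0,"tray_handle":.058,"tray_seat":.030}[n]
        print(n,m["confidence"],m["at"],px2w(c,*m["at"],z))
r=env.trace(c,"tray")
if r:
    g=cv2.erode(r[0]["region"].astype(np.uint8),np.ones((3,3)))>0
    Q=cloud(c)[g]; print(r[0]["confidence"],r[0]["bbox"],len(Q))
    B=Q[(Q[:,2]>-.002)&(Q[:,2]<.018)]; print("board",rect(B))
    F=Q[(Q[:,2]>.074)&(Q[:,2]<.086)]
    if len(F)>5: print("fin",len(F),np.median(F,0),rect(F))
E
python3 tray.py w1.png
```

```text
time_s: 3.38
position: [0.3839, -0.4484, 0.2515]
tcp_rot: [180.0, 0.0, 66.2]
ft_force: [0.1, -1.2, -0.4]
opening: 0.0855
finger_force: 0.0
time_s: 4.0
position: [0.4847, -0.3515, 0.2677]
tcp_rot: [180.0, 0.0, 99.3]
ft_force: [-0.2, -0.7, -0.5]
opening: 0.0857
finger_force: 0.0
[ 0.4847 -0.3515  0.2677] [179.9576   0.0272  99.2821]
[ 0.4714 -0.2691  0.4105]
tray 0.62 [287.7, 77.7] [ 0.5065 -0.2405  0.    ]
tray_handle 0.83 [287.2, 73.0] [ 0.5    -0.2398  0.058 ]
tray_seat 0.68 [284.3, 15.3] [ 0.4873 -0.1782  0.03  ]
0.67 [283.9, 79.0, 82.4, 155.7] 10208
board ((501.5369567871094, -241.94923400878906), (88.80302429199219, 184.9290313720703), 16.59845733642578)
fin 540 [ 0.5006 -0.2397  0.0798] ((500.9836120605469, -240.10516357421875), (14.13556957244873, 39.70182418823242), 16.273218154907227)
```

```bash
python3 -m crank '[[[0,0.02,0.038,-0.007,0.8],[0,0.02,0.038,-0.007,0.8],[0,0.02,0.038,-0.007,0.8],[0,0.02,0.038,-0.007,0.8],[0,0.02,0.038,-0.007,0.8]]]'
python3 -m crank '[[[0,0.02,0.038,-0.007,0.8],[0,0.02,0.038,-0.007,0.8],[0,0.021,0.038,-0.007,0.8],[0,0.021,0.038,-0.007,0.7],[0,0,0,0,0]]]'
cat > ball.py <<'E'
from h import *
import sys
from scipy.optimize import least_squares
np.set_printoptions(precision=4,suppress=True)
x0=np.array([float(a) for a in sys.argv[2:5]])
s=env.sense();print(s["position"],s["tcp_rot"])
c=env.capture("wrist"); save(c,sys.argv[1])
Q=cloud(c).reshape(-1,3); Q=Q[(np.linalg.norm(Q-x0,axis=1)<.035)&(Q[:,2]>x0[2]-.008)]
print(len(Q)); 
if len(Q)>20: print("sphere",least_squares(lambda x:np.linalg.norm(Q-x,axis=1)-.022,x0,loss="soft_l1",f_scale=.002).x)
for m in env.mark_of(c,"ball_center")[:4]: print(m["confidence"],m["at"],px2w(c,*m["at"],x0[2]))
for m in env.trace(c,"ball_center")[:4]: print("trace",m["confidence"],m["bbox"],px2w(c,*m["bbox"][:2],x0[2]))
E
python3 ball.py w2.png .667 -.009 .034
```

```text
time_s: 4.88
position: [0.5833, -0.1632, 0.232]
tcp_rot: [-180.0, 0.0, 103.0]
ft_force: [0.7, -0.1, 0.0]
opening: 0.0856
finger_force: 0.0
time_s: 5.5
position: [0.6657, -0.0094, 0.2032]
tcp_rot: [-180.0, -0.0, 106.3]
ft_force: [-0.2, -0.2, -0.5]
opening: 0.0856
finger_force: 0.0
[ 0.6657 -0.0094  0.2032] [-179.9603   -0.0492  106.3194]
1223
sphere [ 0.6666 -0.0079  0.034 ]
0.95 [378.9, 165.9] [0.7902 0.0383 0.034 ]
0.81 [256.4, 174.2] [ 0.6634 -0.0085  0.034 ]
0.63 [192.6, 230.3] [ 0.6098 -0.0956  0.034 ]
0.61 [269.7, 76.3] [0.6482 0.092  0.034 ]
trace 0.93 [195.7, 230.5, 33.5, 32.8] [ 0.6134 -0.0949  0.034 ]
trace 0.91 [254.3, 253.6, 33.6, 38.1] [ 0.6887 -0.1053  0.034 ]
trace 0.84 [273.7, 74.8, 40.0, 46.7] [0.6516 0.0944 0.034 ]
trace 0.62 [259.4, 174.7, 40.7, 36.5] [ 0.6668 -0.0081  0.034 ]
```

View pics/w2.png

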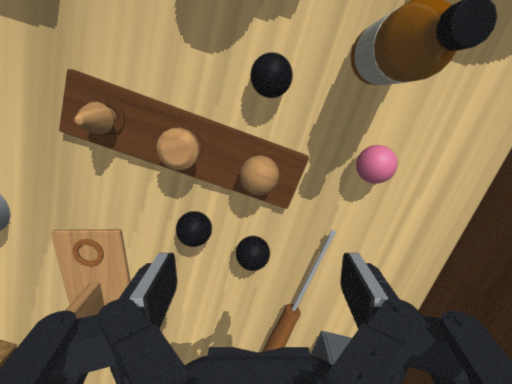

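The wrist view shows the plain ball at (259,175), with the knob at (179,147), the finial at (97,118) and the black balls at (271,75), (194,229) and (252,253). The ball's centre is at (0.667, -0.008, 0.034), which three views agree on. I'll descend and grip.

```bash
python3 -m crank '[[[0,0.001,0.001,-0.05,0],[0,0,0,-0.05,0],[0,0,0,-0.04,0],[0,0,0,-0.03,0],[0,0,0,-0.014,0]]]'
python3 -m crank '[[[0,0,0,0,0],[1,0,0,0,0],[1,0,0,0,0],[1,0,0,0,0],[1,0,0,0,0]]]' 30
python3 -m crank '[[[1,0,0,0,0],[1,0,0,0,0],[1,0,0,0,0],[1,0,0,0,0],[1,0,0,0,0]]]'
```

```text
time_s: 6.28
position: [0.6648, -0.0119, 0.0187]
tcp_rot: [-179.8, -0.1, 106.1]
ft_force: [-0.2, 0.2, 0.6]
opening: 0.0857
finger_force: 0.0
time_s: 6.9
position: [0.6673, -0.0102, 0.0219]
tcp_rot: [179.9, 0.1, 106.2]
ft_force: [-1.1, 0.7, 5.5]
opening: 0.0424
finger_force: 30.0
time_s: 7.52
position: [0.6673, -0.0102, 0.0219]
tcp_rot: [179.9, 0.1, 106.2]
ft_force: [-0.3, 0.3, 5.0]
opening: 0.0426
finger_force: 30.0
```

```bash
python3 -m crank '[[[1,0,0,0.005,0],[1,0,0,0.01,0],[1,0,0,0.015,0],[1,0,0,0.02,0],[1,0,0,0,0]]]'
python3 ball.py w3.png .667 -.01 .075
python3 - <<'E'
import cv2
a=cv2.imread("pics/w3.png");cv2.imwrite("pics/w3b.png",cv2.resize(a[180:384,80:440],(720,408)))
E
```

```text
time_s: 8.15
position: [0.6681, -0.0105, 0.0732]
tcp_rot: [179.7, 0.1, 106.2]
ft_force: [0.8, 0.2, -0.3]
opening: 0.0421
finger_force: 30.4
[ 0.6681 -0.0105  0.0732] [179.7192   0.1401 106.1952]
6887
sphere [ 0.6675 -0.008   0.0852]
0.95 [246.0, 329.4] [ 0.6755 -0.0621  0.075 ]
0.83 [258.1, 260.8] [ 0.6692 -0.0138  0.075 ]
0.67 [158.6, 298.4] [ 0.6203 -0.054   0.075 ]
0.64 [445.7, 200.5] [0.7529 0.0475 0.075 ]
trace 0.72 [258.4, 264.2, 88.3, 86.8] [ 0.67   -0.0159  0.075 ]
trace 0.69 [445.8, 202.1, 72.7, 59.7] [0.7534 0.0467 0.075 ]
trace 0.62 [155.1, 283.4, 52.1, 27.7] [ 0.6166 -0.0443  0.075 ]
trace 0.58 [279.3, 55.4, 71.8, 78.7] [0.6494 0.0886 0.075 ]
```

View pics/w3b.png

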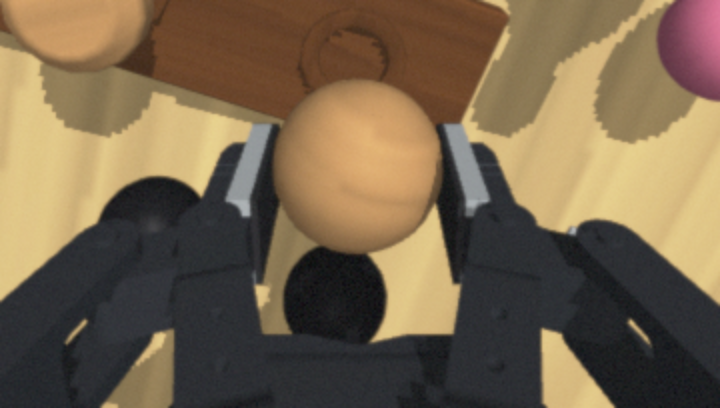

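The ball is held between the pads at zoomed (357,165), its centre 12 mm above the TCP. The pads were at full depth and its ring is empty. I'll carry it to above the tray pocket.

```bash
python3 -m crank '[[[1,0,0,0.03,0],[1,-0.012,-0.01,0.02,0],[1,-0.023,-0.021,0,0],[1,-0.03,-0.028,0,0],[1,-0.03,-0.028,0,0]]]'
python3 -m crank '[[[1,-0.03,-0.028,0,0],[1,-0.03,-0.028,0,0],[1,-0.02,-0.017,0,0],[1,-0.01,-0.01,0,0],[1,0,0,0,0]]]'
python3 -m crank '[[[1,0,0,0,0],[1,0,0,0,0],[1,0,0,0,0],[1,0,0,0,0],[1,0,0,0,0]]]'
python3 ball.py w4.png .483 -.178 .135 | head -3; python3 tray.py w4.png
python3 - <<'E'
from h import *
c=env.capture("top")
r=env.trace(c,"tray")[0]; 
Q=cloud(c); 
for m in env.mark_of(c,"tray_handle")[:1]+env.mark_of(c,"tray_seat")[:1]: print(m["at"],m["confidence"])
E
```

```text
time_s: 8.93
position: [0.5698, -0.0975, 0.1196]
tcp_rot: [-179.9, -0.0, 106.2]
ft_force: [-0.8, -1.3, -1.3]
opening: 0.0422
finger_force: 30.6
time_s: 9.55
position: [0.4809, -0.1805, 0.1201]
tcp_rot: [-180.0, -0.0, 106.1]
ft_force: [0.6, -0.3, 1.0]
opening: 0.0418
finger_force: 30.6
time_s: 10.18
position: [0.4813, -0.18, 0.1203]
tcp_rot: [180.0, 0.0, 106.2]
ft_force: [0.2, 0.3, 0.1]
opening: 0.042
finger_force: 30.6
[ 0.4813 -0.18    0.1203] [179.9964   0.0021 106.2107]
8312
sphere [ 0.4814 -0.1776  0.1331]
[ 0.4812 -0.1802  0.1203] [179.9988   0.0019 106.1975]
[ 0.4582 -0.1     0.2631]
tray_seat 0.86 [260.5, 199.8] [ 0.4834 -0.18    0.03  ]
0.82 [261.4, 243.4, 99.6, 171.9] 8808
board ((501.0538635253906, -239.3751678466797), (88.66850280761719, 189.4178466796875), 16.712791442871094)
fin 190 [ 0.5043 -0.2525  0.0798] ((504.1974792480469, -252.68768310546875), (13.504433631896973, 10.916099548339844), 17.846269607543945)
[214.9, 137.9] 0.18
[320.5, 219.5] 0.6
```

```bash
python3 -m crank '[[[1,0.001,0,-0.02,0],[1,0,0,-0.03,0],[1,0,0,-0.025,0],[1,0,0,-0.015,0],[1,0,0,-0.009,0]]]'
python3 -m crank '[[[1,0,0,0,0],[1,0,0,-0.001,0],[1,0,0,-0.001,0],[1,0,0,0,0],[1,0,0,0,0]]]'
python3 ball.py w5.png .482 -.178 .031 | head -3
```

```text
time_s: 11.4
position: [0.4822, -0.1801, 0.0207]
tcp_rot: [-180.0, -0.0, 106.2]
ft_force: [-0.8, 0.6, -1.0]
opening: 0.0422
finger_force: 30.6
time_s: 12.02
position: [0.4823, -0.1802, 0.0195]
tcp_rot: [180.0, 0.0, 106.2]
ft_force: [0.6, 0.6, -1.0]
opening: 0.042
finger_force: 30.6
[ 0.4823 -0.1802  0.0195] [179.9844   0.0192 106.2011]
7853
sphere [ 0.4819 -0.1778  0.032 ]
```

```bash
python3 -m crank '[[[1,0,0,-0.0015,0],[1,0,0,0,0],[0.45,0,0,0,0],[0.4,0,0,0,0],[0.35,0,0,0,0]]]'
python3 -m crank '[[[0.2,0,0,0,0],[0,0,0,0,0],[0,0,0,0,0],[0,0,0,0,0],[0,0,0,0,0]]]'
python3 ball.py w6.png .482 -.178 .030 | head -3
```

```text
time_s: 12.8
position: [0.4821, -0.1801, 0.0177]
tcp_rot: [-180.0, -0.0, 106.2]
ft_force: [0.9, 0.5, 0.4]
opening: 0.0554
finger_force: 0.0
time_s: 13.42
position: [0.4822, -0.1802, 0.0178]
tcp_rot: [-180.0, 0.0, 106.2]
ft_force: [-0.2, -0.2, -0.1]
opening: 0.0857
finger_force: 0.0
[ 0.4822 -0.1802  0.0178] [-179.9995    0.0013  106.1963]
5866
sphere [ 0.4819 -0.1778  0.03  ]
```

```bash
python3 -m crank '[[[0,0,0,0.01,0],[0,0,0,0.03,0],[0,0,0,0.05,0],[0,0,0,0.05,0],[0,0,0,0.04,0]]]'
python3 -m crank '[[[0,0.004,-0.015,0,0],[0,0.008,-0.025,0,0],[0,0.007,-0.02,0,0],[0,0,0,0,0],[0,0,0,0,0]]]'
python3 ball.py w7.png .482 -.178 .030 | head -3; python3 tray.py w8.png
python3 - <<'E'
from h import *
from scipy.optimize import least_squares
np.set_printoptions(precision=4,suppress=True)
for n in("top","scene"):
    c=env.capture(n); P=cloud(c)
    m=(abs(P[...,0]-.6)<.15)&(P[...,1]>.15)&(P[...,1]<.75)
    B=P[m&(P[...,2]>.055)&(P[...,2]<.08)]; 
    print(n,"bed",len(B),np.percentile(B[:,0],[1,99]),np.percentile(B[:,1],[1,99]),np.median(B[:,2]),rect(B))
    H=P[m&(P[...,2]>.275)&(P[...,2]<.295)]; print("head",len(H),np.median(H[:,2]),rect(H),np.percentile(H[:,1],[1,99]))
    C=P[m&(P[...,2]>.17)&(P[...,2]<.26)&(P[...,1]<.43)&(P[...,1]>.28)]
    print("chuck",len(C),C.min(0),C.max(0),np.percentile(C[:,1],[1,5,50]))
    np.save(n+"_C.npy",C)
    # cylinder: axis level, radius 40
    D=C[C[:,1]<.40]
    f=least_squares(lambda p:np.hypot((D[:,0]-p[0])*np.cos(p[2])+ (D[:,1]-.36)*np.sin(p[2]),D[:,2]-p[1])-.04,[.6,.2,0],loss="soft_l1",f_scale=.003)
    print("cyl",len(D),f.x[:2],np.degrees(f.x[2]),np.median(abs(f.fun)))
    for q in env.mark_of(c,"cup_mouth")[:2]: print(q["confidence"],q["at"],px2w(c,*q["at"],.2))
E
```

```text
time_s: 14.2
position: [0.4823, -0.1802, 0.2006]
tcp_rot: [179.9, 0.1, 106.2]
ft_force: [0.6, -0.2, -1.0]
opening: 0.0857
finger_force: 0.0
time_s: 14.82
position: [0.5003, -0.2394, 0.1969]
tcp_rot: [-179.9, -0.1, 106.2]
ft_force: [-1.2, -0.1, -0.5]
opening: 0.0858
finger_force: 0.0
[ 0.5003 -0.2394  0.1969] [-179.9145   -0.144   106.1733]
1467
sphere [ 0.4822 -0.1777  0.03  ]
[ 0.5007 -0.2392  0.1975] [-179.9549   -0.0703  106.2315]
[ 0.4778 -0.1592  0.3404]
tray 0.8 [260.0, 171.1] [ 0.5034 -0.2405  0.    ]
tray_handle 0.64 [258.8, 187.3] [ 0.5026 -0.2433  0.058 ]
tray_seat 0.57 [480.9, 191.0] [ 0.7465 -0.1862  0.03  ]
0.49 [259.4, 165.2, 82.7, 160.5] 9956
board ((501.09454345703125, -239.74977111816406), (89.1328125, 189.62948608398438), 17.215438842773438)
fin 598 [ 0.5004 -0.2384  0.0799] ((500.7519226074219, -239.54959106445312), (13.590714454650879, 39.54934310913086), 16.018875122070312)
top bed 1521 [0.5183 0.663 ] [0.2286 0.4914] 0.06995592157349062 ((585.292236328125, 363.0116882324219), (162.82522583007812, 488.830078125), 18.29854393005371)
head 4830 0.2848204479533106 ((596.2620849609375, 540.7073364257812), (159.8450164794922, 186.3229217529297), 1.6035794019699097) [0.451  0.6265]
chuck 840 [0.5599 0.3579 0.1702] [0.6385 0.4299 0.2434] [0.3587 0.3599 0.3798]
cyl 687 [0.6    0.2008] 0.3378011411060785 0.001401533051059986
0.88 [122.9, 175.0] [0.6021 0.3659 0.2   ]
scene bed 1326 [0.5383 0.68  ] [0.228  0.6112] 0.06769290769581526 ((601.6405029296875, 428.067626953125), (159.16395568847656, 408.48504638671875), 0.36641421914100647)
head 1279 0.28254290896798273 ((600.3032836914062, 541.88525390625), (160.02159118652344, 191.62579345703125), 0.9587294459342957) [0.4501 0.6302]
chuck 539 [0.5638 0.3556 0.17  ] [0.6448 0.4099 0.2398] [0.3567 0.3584 0.3796]
cyl 489 [0.6044 0.1981] -3.4733703465920844 0.003951288261169139
0.7 [348.5, 137.5] [0.5894 0.3666 0.2   ]
```

The ball sits in the pocket at (0.482, -0.178, 0.030). The tray's centre is at (0.501, -0.2396) with a yaw of about 106.5. The cup mouth is at about (0.6015, 0.358, 0.200) with the lathe's yaw about 1.2. Next I'll grip the fin.

```bash
python3 -m crank '[[[0,0,0,-0.05,0.3],[0,0,0,-0.05,0],[0,0,0,-0.035,0],[0,0,0,-0.018,0],[0,0,0,-0.006,0]]]'
python3 -m crank '[[[0,0,0,0,0],[0,0,0,0,0],[0.4,0,0,0,0],[0.6,0,0,0,0],[0.7,0,0,0,0]]]' 70
python3 -m crank '[[[0.75,0,0,0,0],[0.8,0,0,0,0],[0.9,0,0,0,0],[1,0,0,0,0],[1,0,0,0,0]]]'
python3 -m crank '[[[1,0,0,0,0],[1,0,0,0,0],[1,0,0,0,0],[1,0,0,0,0],[1,0,0,0,0]]]'
python3 ball.py w9.png .482 -.178 .030 | head -3
```

```text
time_s: 16.05
position: [0.5011, -0.2402, 0.0381]
tcp_rot: [-180.0, -0.0, 106.5]
ft_force: [0.7, 0.7, 0.8]
opening: 0.0855
finger_force: 0.0
time_s: 16.68
position: [0.5013, -0.2402, 0.0391]
tcp_rot: [180.0, 0.0, 106.5]
ft_force: [0.3, 0.0, -0.3]
opening: 0.0322
finger_force: 0.0
time_s: 17.3
position: [0.5011, -0.2401, 0.0388]
tcp_rot: [-180.0, -0.0, 106.5]
ft_force: [0.3, 0.1, 1.0]
opening: 0.0133
finger_force: 68.4
time_s: 17.92
position: [0.5011, -0.2402, 0.0388]
tcp_rot: [-180.0, -0.0, 106.5]
ft_force: [-1.1, 0.1, 0.4]
opening: 0.0131
finger_force: 68.4
[ 0.5011 -0.2402  0.0388] [-179.9947   -0.0017  106.4981]
5912
sphere [ 0.4832 -0.1774  0.03  ]
```

```bash
python3 -m crank '[[[1,0,0,0.003,0],[1,0,0,0.006,0],[1,0,0,0.008,0],[1,0,0,0.006,0],[1,0,0,0.003,0]]]'
python3 ball.py w10.png .482 -.178 .056 | head -3
python3 - <<'E'
from h import *
# board plane tilt from wrist depth
c=env.capture("wrist"); P=cloud(c); r=env.trace(c,"tray")[0]
g=cv2.erode(r["region"].astype(np.uint8),np.ones((5,5)))>0
Q=P[g]; Q=Q[abs(Q[:,2]-.034)<.006]
A=np.c_[Q[:,:2],np.ones(len(Q))]; k=np.linalg.lstsq(A,Q[:,2],rcond=None)[0]
print(len(Q),np.median(Q[:,2]),np.degrees(k[:2]))
E
```

```text
time_s: 18.7
position: [0.5014, -0.2403, 0.0655]
tcp_rot: [180.0, 0.0, 106.5]
ft_force: [0.0, 0.1, -1.9]
opening: 0.0137
finger_force: 68.1
[ 0.5014 -0.2403  0.0655] [179.9667   0.0462 106.501 ]
5915
sphere [ 0.4836 -0.1776  0.0566]
17497 0.03442239946493009 [ 0.04313423 -0.11584735]
```

The tray is off the bench and level (about 0.1°), with the ball still in its pocket. I'll finish the lift and carry it.

```bash
python3 -m crank '[[[1,0,0,0.004,0],[1,0,0,0.008,0],[1,0,0,0.013,0],[1,0,0,0.017,0],[1,0,0,0.02,0]]]'
python3 -m crank '[[[1,0,0,0.02,0],[1,0,0,0.018,0],[1,0,0,0.015,0],[1,0,0,0.012,0],[1,0,0,0.008,0]]]'
python3 -m crank '[[[1,0,0,0.005,0],[1,0,0,0.003,0],[1,0.001,0.003,0,0],[1,0.002,0.006,0,0],[1,0.003,0.010,0,0]]]'
python3 ball.py w11.png .487 -.158 .2 | head -3
```

```text
time_s: 19.58
position: [0.5013, -0.2402, 0.1283]
tcp_rot: [180.0, 0.0, 106.5]
ft_force: [-0.1, -0.9, -1.4]
opening: 0.0133
finger_force: 68.1
time_s: 20.2
position: [0.5012, -0.2402, 0.2007]
tcp_rot: [180.0, 0.0, 106.5]
ft_force: [-0.9, -1.3, -1.2]
opening: 0.0133
finger_force: 68.1
time_s: 20.82
position: [0.5072, -0.2206, 0.2075]
tcp_rot: [-180.0, -0.0, 106.5]
ft_force: [0.6, -0.9, -1.4]
opening: 0.0131
finger_force: 68.1
[ 0.5072 -0.2206  0.2075] [-179.9819   -0.0339  106.4726]
5918
sphere [ 0.4891 -0.158   0.1986]
```

```bash
python3 -m crank '[[[1,0.001,0.006,0,0],[1,0.002,0.011,0,0],[1,0.003,0.016,0,-0.3],[1,0.004,0.02,0,-0.6],[1,0.005,0.024,0,-1]]]'
python3 -m crank '[[[1,0.0055,0.025,0,-1.2],[1,0.0055,0.025,0,-1.2],[1,0.0055,0.025,0,-1.2],[1,0.0055,0.025,0,-1.2],[1,0.0055,0.025,0,-1.2]]]'
python3 -m crank '[[[1,0.0055,0.025,0,-1.2],[1,0.0055,0.025,0,-1.2],[1,0.0055,0.025,0,-1.2],[1,0.0055,0.025,0,-1.2],[1,0.0055,0.025,0,-1]]]'
python3 -m crank '[[[1,0.005,0.022,0,-0.8],[1,0.004,0.017,0,-0.5],[1,0.002,0.011,0,-0.3],[1,0.001,0.006,0,0],[1,0.001,0.003,0,0]]]'
python3 ball.py w12.png .588 .23 .2 | head -3
python3 - <<'E'
from h import *
from scipy.optimize import least_squares
np.set_printoptions(precision=4,suppress=True)
c=env.capture("wrist"); P=cloud(c).reshape(-1,3)
C=P[(abs(P[:,0]-.6)<.06)&(P[:,1]>.33)&(P[:,1]<.43)&(P[:,2]>.15)&(P[:,2]<.26)]
print(len(C))
if len(C)>50:
    print(C.min(0),C.max(0),np.percentile(C[:,1],[1,5,20]))
    D=C[C[:,2]>.2]
    f=least_squares(lambda p:np.hypot(D[:,0]-p[0]+(D[:,1]-.36)*np.sin(p[2]),D[:,2]-p[1])-.04,[.6,.2,0],loss="soft_l1",f_scale=.002); print(len(D),f.x[:2],np.degrees(f.x[2]),np.median(abs(f.fun)))
for q in env.mark_of(c,"cup_mouth")[:2]: print(q["confidence"],q["at"],px2w(c,*q["at"],.2))
E
```

```text
time_s: 21.6
position: [0.5223, -0.1428, 0.2078]
tcp_rot: [180.0, -0.0, 104.5]
ft_force: [-0.4, -0.0, -1.7]
opening: 0.0132
finger_force: 68.2
time_s: 22.22
position: [0.5495, -0.0172, 0.2078]
tcp_rot: [-180.0, -0.0, 98.6]
ft_force: [0.1, 0.2, -1.7]
opening: 0.0133
finger_force: 68.2
time_s: 22.85
position: [0.5768, 0.1078, 0.2078]
tcp_rot: [-180.0, -0.0, 92.8]
ft_force: [1.1, 0.0, -1.0]
opening: 0.0134
finger_force: 68.2
time_s: 23.48
position: [0.5901, 0.1648, 0.2077]
tcp_rot: [-180.0, 0.0, 91.2]
ft_force: [-0.1, -0.6, -1.1]
opening: 0.0127
finger_force: 68.2
[0.5901 0.1648 0.2077] [-179.9808    0.0144   91.192 ]
5922
sphere [0.5892 0.2304 0.1988]
0
```

View pics/w12.png

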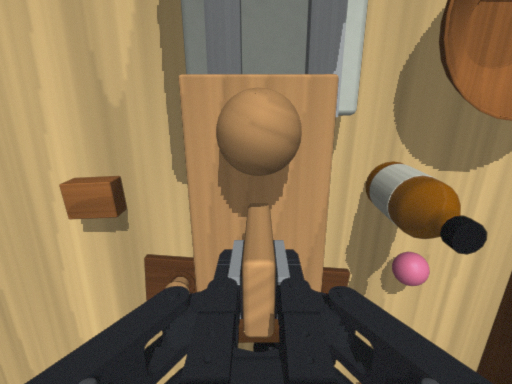

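The wrist view shows the ball in its pocket at (259,131), with the tray level, the fin gripped at (258,290), and the bed's near end at rows 0 to 115. The cup is out of view, so I'll measure the ball relative to the lathe in the fixed cameras.

```bash
cat > rel.py <<'E'
from h import *
import sys
from scipy.optimize import least_squares
np.set_printoptions(precision=4,suppress=True)
x0=np.array([float(a) for a in sys.argv[1:4]])
def line(pts): # robust x=a+b*y
    return least_squares(lambda p:p[0]+p[1]*(pts[:,1]-.36)-pts[:,0],[.6,0],loss="soft_l1",f_scale=.002).x
for n in("top","scene","wrist"):
    c=env.capture(n); P=cloud(c)
    Q=P.reshape(-1,3); Q=Q[(np.linalg.norm(Q-x0,axis=1)<.032)&(Q[:,2]>x0[2]-.008)]
    if len(Q)>20: print(n,"ball",len(Q),least_squares(lambda x:np.linalg.norm(Q-x,axis=1)-.022,x0,loss="soft_l1",f_scale=.002).x)
    m=(abs(P[...,0]-.6)<.12)&(P[...,1]>.2)&(P[...,1]<.75)
    H=P[m&(abs(P[...,2]-.285)<.006)]
    if len(H)>50: print("  head",rect(H))
    B=P[m&(abs(P[...,2]-.066)<.012)]
    if len(B)>50:
        print("  bed min y",np.percentile(B[:,1],[0.5,2]))
        for s in(-1,1):
            E=[]
            for y in np.arange(.24,.40,.006):
                b=B[abs(B[:,1]-y)<.003]
                if len(b)>3: E.append([s*np.max(s*b[:,0]),y])
            if len(E)>4: l=line(np.array(E)); print("  edge",s,len(E),l[0],np.degrees(-np.arctan(l[1])))
    C=P[m&(P[...,2]>.165)&(P[...,2]<.25)&(P[...,1]<.395)&(P[...,1]>.335)]
    if len(C)>50:
        D=C[C[:,2]>.205]
        for yaw in(0,1.3):
            f=least_squares(lambda p:np.hypot(D[:,0]-p[0]+(D[:,1]-.358)*np.tan(np.radians(yaw)),D[:,2]-p[1])-.04,[.6,.2],loss="soft_l1",f_scale=.002)
            print("  cup",yaw,len(D),f.x,np.median(abs(f.fun)),"ymin",np.percentile(C[:,1],[1,3,10]),"x",C[:,0].min(),C[:,0].max(),"zmax",C[:,2].max())
E
python3 rel.py .589 .23 .199
```

```text
top ball 136 [0.5898 0.2294 0.1989]
  head ((596.1939086914062, 541.6073608398438), (156.47572326660156, 185.55239868164062), 1.4143096208572388)
  bed min y [0.2902 0.2923]
  edge -1 9 0.6052810997318007 16.153083526600447
  edge 1 9 0.6522124662748184 0.29440344586581335
  cup 0 362 [0.6004 0.2   ] 0.0007175985298640275 ymin [0.3607 0.3619 0.3652] x 0.5602419364847401 0.6370718483962703 zmax 0.2446871042625982
  cup 1.3 362 [0.601 0.2  ] 0.0007185478681136261 ymin [0.3607 0.3619 0.3652] x 0.5602419364847401 0.6370718483962703 zmax 0.2446871042625982
scene ball 141 [0.59   0.2291 0.1974]
  head ((599.5489501953125, 541.0556640625), (155.19293212890625, 186.6361083984375), 1.08004629611969)
  bed min y [0.2273 0.2291]
  edge -1 27 0.5436017528679665 0.2633042334384939
  edge 1 27 0.6627176900937829 1.4810654360779245
  cup 0 224 [0.6022 0.1965] 0.001621707071449447 ymin [0.3565 0.3576 0.3592] x 0.5608150742812201 0.6443970777212313 zmax 0.24216246584227807
  cup 1.3 224 [0.6026 0.1965] 0.0016391847678077602 ymin [0.3565 0.3576 0.3592] x 0.5608150742812201 0.6443970777212313 zmax 0.24216246584227807
wrist ball 5908 [0.5894 0.2297 0.1989]
  bed min y [0.2429 0.2668]
  edge -1 15 0.44381886497376005 60.89988582174638
  edge 1 15 0.6609689641276747 0.9164985359076535
```

```bash
python3 -m crank '[[[1,0.001,0.004,0.001,0],[1,0.002,0.008,0,0],[1,0.0025,0.012,0,0],[1,0.003,0.013,0,0],[1,0.002,0.01,0,0]]]'
python3 -m crank '[[[1,0.0015,0.007,0,0],[1,0.001,0.0045,0,0],[1,0.0005,0.002,0,0],[1,0,0.001,0,0],[1,0,0,0,0]]]'
python3 -m crank '[[[1,0,0,0,0],[1,0,0,0,0],[1,0,0,0,0],[1,0,0,0,0],[1,0,0,0,0]]]'
python3 rel.py .603 .291 .2 | grep -v edge
python3 - <<'E'
from h import *
c=env.capture("wrist"); P=cloud(c); r=env.trace(c,"tray")[0]
g=cv2.erode(r["region"].astype(np.uint8),np.ones((5,5)))>0
Q=P[g]; Q=Q[abs(Q[:,2]-.178)<.006]
k=np.linalg.lstsq(np.c_[Q[:,:2],np.ones(len(Q))],Q[:,2],rcond=None)[0]
print(len(Q),np.median(Q[:,2]),np.degrees(k[:2]),env.sense()["tcp_rot"])
s=env.capture("scene")["image"][90:270,230:450]; t=env.capture("top")["image"][100:260,60:260]
cv2.imwrite("pics/fin.png",cv2.hconcat([cv2.resize(s,(400,327)),cv2.resize(t,(400,327))])[:,:,::-1])
E
```

```text
time_s: 24.5
position: [0.6009, 0.2132, 0.2087]
tcp_rot: [180.0, -0.0, 91.2]
ft_force: [-0.5, 0.1, -0.9]
opening: 0.0132
finger_force: 68.2
time_s: 25.12
position: [0.6036, 0.2261, 0.2088]
tcp_rot: [-180.0, 0.0, 91.2]
ft_force: [-0.3, -0.2, -1.8]
opening: 0.0128
finger_force: 68.2
time_s: 25.75
position: [0.6037, 0.2263, 0.2088]
tcp_rot: [180.0, -0.0, 91.2]
ft_force: [0.0, 0.3, -2.4]
opening: 0.0133
finger_force: 68.2
top ball 28 [0.6033 0.2915 0.2   ]
  head ((598.7249145507812, 420.9696960449219), (156.3436737060547, 425.91229248046875), 1.2091546058654785)
  bed min y [0.2281 0.2284]
  cup 0 78 [0.5995 0.1993] 0.0010376025646524692 ymin [0.3589 0.3594 0.3601] x 0.5777654381293731 0.6393790329005486 zmax 0.2432196658726572
  cup 1.3 78 [0.5996 0.1993] 0.0010426495276207731 ymin [0.3589 0.3594 0.3601] x 0.5777654381293731 0.6393790329005486 zmax 0.2432196658726572
scene ball 131 [0.6037 0.2911 0.1982]
  head ((603.3716430664062, 420.1400146484375), (155.79409790039062, 430.0123291015625), 1.5110005140304565)
  bed min y [0.227 0.229]
  cup 0 219 [0.6023 0.1967] 0.0016324931157035844 ymin [0.3563 0.3575 0.3594] x 0.5628987694259496 0.6430681084018526 zmax 0.23943410744812377
  cup 1.3 219 [0.6027 0.1968] 0.0016664327427158912 ymin [0.3563 0.3575 0.3594] x 0.5628987694259496 0.6430681084018526 zmax 0.23943410744812377
wrist ball 5923 [0.6029 0.2919 0.1999]
  head ((603.4227294921875, 231.24832153320312), (119.85407257080078, 27.138195037841797), 0.8972769975662231)
  bed min y [0.3287 0.3303]
17262 0.1781437943750131 [ 0.00075735 -0.15618804] [-1.79999456e+02  1.49721271e-03  9.11962956e+01]
```

View pics/fin.png

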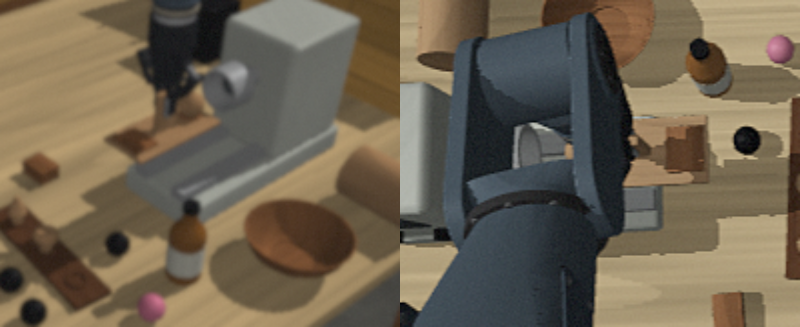

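The final view shows the ball on the tray, directly in front of the cup (left panel, ball at (190,100), cup at (225,85)). Everything else in these crops stands where it was. The air gap is about 44 mm, the ball is at a height of 0.200 and the tray tilts under 0.2°. I'm handing in.

```bash
python3 -c "
from cell import env
print(env.finish_job())"
```

```text
the job is handed in; nothing more can be done
None
```

I put the ball in the tray's pocket and carried the tray to the lathe; the arm is holding it there level (under 0.2° tilt), with the ball on the spindle axis to within about 2 mm and about 44 mm from the cup's mouth, and I handed the job in at about 26 s.

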